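Shut the draught shield and start the settling time

ROBOT

A 6-joint arm with a two-finger parallel gripper is mounted at the origin on a cart in front of the work surface, level with it; the furniture and walls round the work are solid. World frame = base frame: x ahead of the robot, y to its left, z up, the work surface at z = 0. Lengths are in m, angles in rad, forces in N, time in s.
With the tool pointing down it reaches from about 0.3 to 0.95 m from the base axis. Payload 3.1 kg.
Tool frame: the origin (TCP) lies midway between the tips of the shut fingers; the grasp point (between the pads) lies 19 mm behind it (r.tcp_to_grasp is the distance from the TCP to the grasp point, in m); z points along the fingers, y is the line along which they close (so a half turn about z gives the same grasp; the last joint's range is limited). The gripper opens to 85 mm and grips with 20 to 120 N. Pads are 22 mm wide; open, the fingers measure 114 mm over their backs; the gripper's body (76 mm by 85 mm) begins 54 mm behind the grasp point. The pads swing forward as they close: fully open they stand 13 mm farther back than shut.
Start: joints at [-1.376, 0.308, 1.634, -0, 1.2, -0.07], TCP at [0.164, -0.603, 0.231] pointing down, gripper open.
Joint ranges: [-3.06, 3.06], [-0.79, 1.96], [0.05, 2.63], [-1.19, 4.34], [0.05, 2.64], [-2.94, 2.94]. Speed limits (rad/s): [2.79, 2.79, 3.14, 3.14, 3.14, 3.14].

INTERFACE

Orientations are given as a rotation vector (axis times angle).
In Python, from station import r gives the robot as it stands.
- The arm moves only by the tool play_rows, never from a script. Its argument "steps" is a list of rows, each a list of 7 numbers: the shift along the tool's x, y, z in mm, then the turn, a rotation vector about the tool's x, y, z in rad, then the closure, from -1 (fully open) to 1 (shut). In form: [[dx, dy, dz, ax, ay, az, gripper], ...]. A call has 1 to 8 rows; each row is the pose to reach, as a shift and turn from the pose commanded when the call began, along the tool's axes at that moment; what a row does not reach only later rows make up. A row lasts 1/10 s, in which the tool goes at most 50 mm and 8.59 degrees, less where a joint would pass 70% of its speed; a pose out of reach is approached as far as the arm can. A call with a gripper value outside its range is refused whole. The fingers move at their own pace and stop on an object; "newtons" is the grip in N (left out, the last holds). Time passes only in rows, so rows that repeat a pose let the fingers close. It gives the time, the measured TCP pose, the force, the opening and the grip force at its end, in the units of the state.
- r.observe(): the state, without advancing time (a new reading comes with each control period).
- r.capture(name): name is "side" or "top" or "wrist"; returns the picture (420x560x3 uint8, blue, green, red); there is no depth.
- r.get_calibration(name): a dict with "intrinsics" (3x3 intrinsics, pixels), "rvec" (rotation vector, rad) and "tvec" (3), from world to camera coordinates, as OpenCV has them; the wrist camera has in their place "mount" (4x4, takes a point from camera to tool coordinates, whose origin is the TCP and whose axes are the flange's). Camera axes: x right, y down, z forward; pixel columns grow to the right and rows downward; lengths in m; the calibration is good to about 2 mm. A picture is of the moment at which its call begins: read the wrist's pose just before it. get_calibration takes no time and is no camera call.
- r.sign_off(): hands the job in; it is judged then, once.
The state is a dict: "clock": time; "joint_positions": joint angles; "qvel": joint speeds; "effort": joint torques, N m; "position": TCP position; "orientation": TCP orientation; "wrist_force": force on the tool from outside, world axes, zero at the start; "ft_torque": the same for the moment, N m; "grip_width": finger opening in m; "grip_force": force on a finger pad.
Only numpy, scipy, OpenCV 4.12 (cv2) and the standard library are available. Lean on these libraries where they do the work, as an engineer would, in place of code of your own. Each camera call takes 0.05 s, during which the arm holds its last target. There are 200 camera calls.

TASK

The crucible is on the balance pan ready to be weighed, but the glass roof of the draught shield is still open: push the roof gently by its grip with the fingertips until it is fully shut. Only then start the settling time: lightly press the right-hand of the three keys of the lab timer lying near the front edge of the bench (not the one put by at the far left) all the way down, let it spring back, and withdraw. Pick nothing up, and leave the side panes, the crucible, the other two timer keys and everything else on the bench as they are.

Things in the scene. Friction and masses are not known exactly. Their poses are not given: they have to be found in the camera images.
- analytical_balance: Analytical balance, fixed, 380 x 230 x 317 mm. Origin: centre of its underside; x to its back, y to its left, z up; front with display faces roughly the robot. Low front part (66 mm high) from x = -190 to -60 mm; behind it the glass draught shield, 304 mm high, x = -62 to +162, y = -115 to +115 mm. The frame's top rails end 304 mm above the bench, level with the roof pane's underside.
- roof_grip (a point): Middle of the top of the small grip bar on the balance's glass roof pane; moves with the roof. The bar is 10 mm along the balance's x, 30 mm along its y, and stands 10 mm above the glass (bar top 317 mm, glass top 307 mm above the bench). It sits near the front edge of the pane; flat glass goes on for 150 mm behind it (+x of the balance).
- analytical_balance_roof (a joint): How far the roof is open, in m: 0 shut (end stop), 0.11 fully back. The roof slides level along the balance's x axis; it shuts towards the balance's front (its -x). It slides with about 2 N of friction and stays where it is left; it does not spring or bounce. The end stop is hard: come up to it slowly (about 15 mm/s). Over 40 N counts as pushing hard.
- analytical_balance_pane_left (a joint): Left side pane, opening in m; shut (0) at the start and to be left shut.
- analytical_balance_pane_right (a joint): Right side pane, opening in m; shut (0) at the start and to be left shut.
- crucible: Small white crucible, 45 mm across, 37 mm high, loose on the balance pan inside the draught shield (pan 84 mm above the bench). Origin: centre of its underside.
- lab_timer: Lab timer, flat white plastic box 70 x 62 x 18 mm, loose on the bench, keys up. Origin: centre of its underside; x to the display side, y to its left as read, z up. Case top 16 mm above the bench. Three square keys, 12 x 12 mm, 2 mm proud of the case, in a row at x = -18 mm, at y = +18 (left), 0 (middle), -18 mm (right).
- start_key (a point): Centre of the top face of the right-hand key (start), 18 mm above the bench; moves with the key. The case ends 13 mm to its right and 17 mm in front of it. A fingertip up to 18 mm wide has to be lined up with the timer to press it alone; it may stand out over the timer's right edge.
- lab_timer_key2 (a joint): Right-hand (start) key, travel in m: 0 up, 0.0012 fully down; sprung: about 1 N starts it, 6 N takes it fully down, there it stops hard, so press slowly (about 10 mm/s); it springs back when let go. Over 40 N counts as pressing hard.
- lab_timer_key0 (a joint): Left-hand key, travel in m, like the right-hand one; to be left alone.
- lab_timer_key1 (a joint): Middle key, travel in m, like the right-hand one; to be left alone.
- phone_handset: Black telephone handset with keys, 118 x 48 x 13 mm, lying on the bench; bystander. Origin: centre of its underside, long way along x.
- weight_box: Closed wooden box of check weights, 71 x 150 x 52 mm; bystander. Origin: centre of its underside.
- moisture_tin_1: Lidded aluminium tin, 62 mm across, 38 mm high; bystander. Origin: centre of its underside.
- moisture_tin_3: Open aluminium tin, 60 mm across, 36 mm high; bystander. Origin: centre of its underside.
There are look-alikes about, which are no part of the job. Leave any orange look-alike of the crucible alone. Leave any green look-alike of the lab_timer alone.

How it is judged:
On the way, in this order (a step that is already met when the one before it is completed fails the run):
1. the roof of the draught shield is pushed fully shut and let go (value of joint analytical_balance_roof below 0.004 m and contact force between the fingers and analytical_balance below 0.2 N), for 0.1 s.
2. the right-hand key of the timer is pressed down by the fingers (value of joint lab_timer_key2 above 0.0008 m and contact force between the fingers and lab_timer above 0.5 N), for 0.05 s.
At the end, for the whole second after the job is handed in: The roof is within 4 mm of shut, the start key has been pressed after that and is up again, the side panes are shut, the crucible stands where it stood (6 mm), the timer lies flat within 20 mm of where it lay, and the bystanders are within 15 mm of where they were (value of joint each of analytical_balance_roof, analytical_balance_pane_left, analytical_balance_pane_right below 0.004 m and value of joint lab_timer_key2 below 0.0005 m and distance of crucible from where it was at the start of the episode below 0.006 m and angle between crucible's own z axis and vertical below 0.1 rad and distance of lab_timer from where it was at the start of the episode below 0.02 m and angle between lab_timer's own z axis and vertical below 0.05 rad and linear speed of lab_timer below 0.02 m/s and distance of each of phone_handset, weight_box, moisture_tin_1, moisture_tin_3 from where it was at the start of the episode below 0.015 m); the robot touches nothing.
It fails at once if the left-hand or middle timer key is pressed (value of joint any of lab_timer_key0, lab_timer_key1 above 0.0006 m).
It fails at once if the start key is pressed while the roof is still open (value of joint lab_timer_key2 above 0.0006 m and value of joint analytical_balance_roof above 0.006 m).
It fails at once if the timer is lifted, tipped, or shoved more than 20 mm (height (world z) of lab_timer above 0.008 m or angle between lab_timer's own z axis and vertical above 0.2 rad or distance of lab_timer from where it was at the start of the episode above 0.02 m).
It fails at once if the timer or the balance is pushed hard (over 40 N) (contact force between any of the arm, the fingers and lab_timer above 40 N or contact force between any of the arm, the fingers and analytical_balance above 40 N).
It fails at once if a side pane, the crucible or a bystander is moved (value of joint any of analytical_balance_pane_left, analytical_balance_pane_right above 0.006 m or distance of crucible from where it was at the start of the episode above 0.008 m or distance of any of phone_handset, weight_box, moisture_tin_1, moisture_tin_3 from where it was at the start of the episode above 0.015 m).
It also fails if it takes over 45 s, if anything falls off the work surface, if the arm or the gripper's body presses on something with over 40 N, if the wrist force passes 120 N, or if a joint passes its speed limit or range.

## Working session

There is one attempt and no reset: what is moved stays moved. The work goes in short steps, Python scripts to look and compute and a tool call to move; the robot and the scene stay as the last step left them, time stands still between calls to the robot, and variables do not carry over. Pictures are saved under pics/ and viewed, at most 10 in all, crops included, and the job is handed in when it is done.

Besides the shell and the picture viewer there is one more tool, called after "Emit:" as name(argument=value, ...) on one line, values as JSON. play_rows: Moves the arm, as the interface text tells. Its arguments: {"type":"object","properties":{"steps":{"type":"array","items":{"type":"array","items":{"type":"number"}}},"newtons":{"type":"number"}},"required":["steps"]}

```bash
mkdir -p pics; python3 - <<'E'
from station import r
import cv2,numpy as np
s=r.observe();print({k:np.round(v,4).tolist() for k,v in s.items()})
for n in("side","top","wrist"):
    c=r.get_calibration(n);print(n,{k:np.round(v,4).tolist() for k,v in c.items()})
    cv2.imwrite(f"pics/{n}0.png",r.capture(n))
E
```

```text
{'clock': 0.0, 'joint_positions': [-1.3757, 0.309, 1.6352, -0.0, 1.1997, -0.0697], 'qvel': [-0.0031, 0.0001, 0.0007, 0.0003, -0.0001, -0.0027], 'effort': [-0.0006, -41.5256, -27.6662, -0.0001, 0.0102, -0.0], 'position': [0.1634, -0.6024, 0.2301], 'orientation': [-3.1119, -0.4144, 0.0002], 'wrist_force': [-0.0699, -0.4983, -0.1386], 'ft_torque': [0.0309, -0.0074, -0.0008], 'grip_force': 0.0, 'grip_width': 0.0852}
side {'intrinsics': [[522.8158, 0.0, 273.3359], [0.0, 522.8158, 198.23], [0.0, 0.0, 1.0]], 'rvec': [0.3538, -2.6932, 1.3691], 'tvec': [0.5227, 0.2791, 1.2547]}
top {'intrinsics': [[385.8287, 0.0, 275.9538], [0.0, 385.8287, 209.9814], [0.0, 0.0, 1.0]], 'rvec': [2.1038, -2.1335, 0.1652], 'tvec': [-0.0291, 0.5711, 1.1983]}
wrist {'intrinsics': [[302.5148, 0.0, 275.5516], [0.0, 302.5148, 207.1064], [0.0, 0.0, 1.0]], 'mount': [[-0.0, -0.9531, -0.3027, 0.0765], [1.0, -0.0001, 0.0003, -0.001], [-0.0003, -0.3027, 0.9531, -0.1428], [0.0, 0.0, 0.0, 1.0]]}
```

View pics/top0.png

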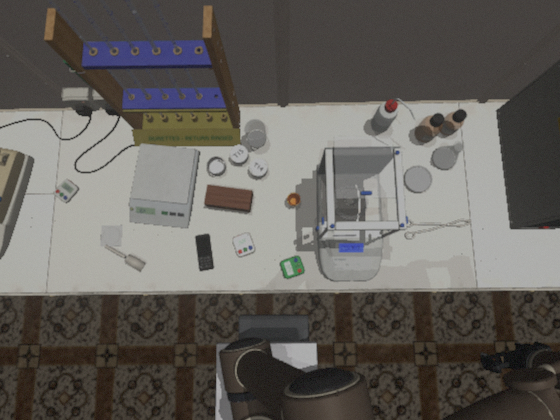

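View pics/side0.png

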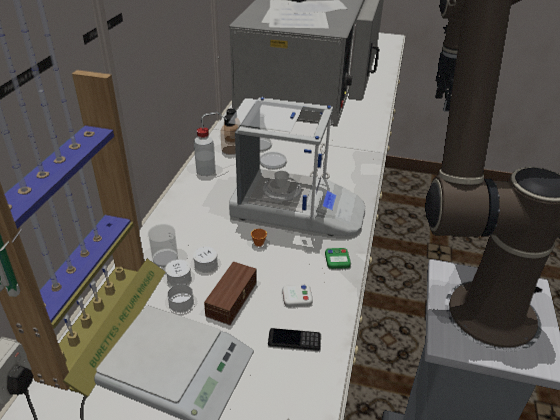

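The top view shows the balance at about (360,200), the white timer at (244,244), the green look-alike at (291,267) and the put-by timer at (67,190). I'll zoom in on the details.

```bash
python3 - <<'E'
import cv2,numpy as np
t=cv2.imread("pics/top0.png");s=cv2.imread("pics/side0.png")
z=lambda im,x,y,w,h:cv2.resize(im[y:y+h,x:x+w],(400,300),interpolation=cv2.INTER_CUBIC)
o=np.vstack([np.hstack([z(t,310,140,100,75),z(t,224,228,40,30)]),np.hstack([z(s,230,90,120,90),z(s,276,275,48,36)])])
cv2.imwrite("pics/zoom.png",o)
E
```

```text
(no output)
```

View pics/zoom.png

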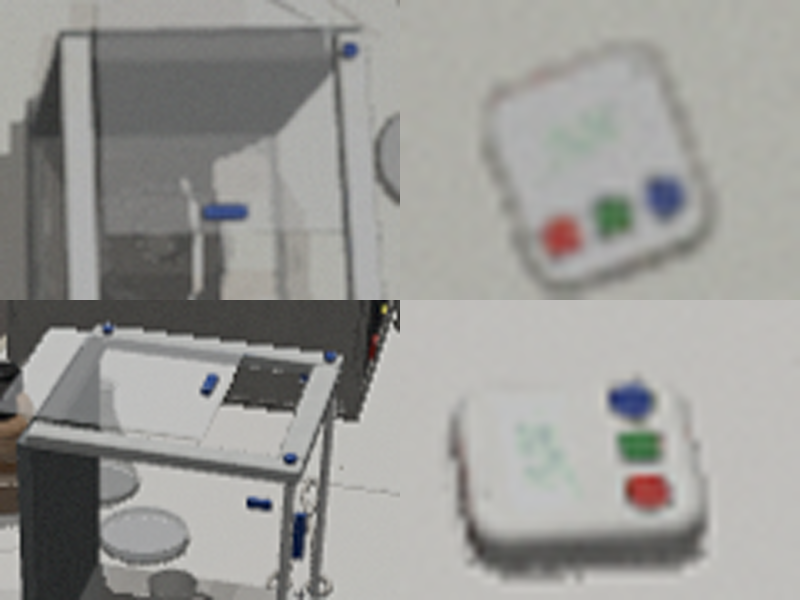

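Zoom: the blue grip bar is at top (366,193) and side (293,115). The timer keys run red, green, blue, and the blue one at top (250.4,247.6) is the right-hand key. Next I'll compute positions.

```bash
cat >h.py <<'E'
from station import r
import cv2,numpy as np
def P(n):
    c=r.get_calibration(n);R=cv2.Rodrigues(np.array(c["rvec"]))[0]
    return np.array(c["intrinsics"]),R,np.array(c["tvec"]).reshape(3)
def ray(n,uv,z):
    K,R,t=P(n);d=R.T@np.linalg.solve(K,[uv[0],uv[1],1.]);o=-R.T@t
    return o+d*(z-o[2])/d[2]
def cen(im,box,col):
    x,y,w,h=box;a=im[y:y+h,x:x+w].astype(int);o=[i for i in range(3) if i!=col]
    ex=np.clip(a[...,col]-np.maximum(a[...,o[0]],a[...,o[1]])-15,0,None).astype(float)
    v,u=np.mgrid[y:y+h,x:x+w];return np.array([(ex*u).sum(),(ex*v).sum()])/ex.sum()
E
python3 - <<'E'
from h import *
t=cv2.imread("pics/top0.png");s=cv2.imread("pics/side0.png")
# grip
gt=cen(t,(356,186,22,14),0);gs=cen(s,(286,108,14,14),0)
print("grip px",gt,gs,"top z.313",ray("top",gt,.314),"side",ray("side",gs,.314))
for nm,bt,bs,c in(("red",(236,247,7,9),(349-276+276-0,0,0,0),2),):pass
for nm,col,tb,sb in(("red",2,(235,246,9,10),(348-0,0,1,1)),):pass
for nm,col,tb in(("red",2,(236,247,9,9)),("green",1,(241,245,9,9)),("blue",0,(246,243,9,9))):
    p=cen(t,tb,col);print(nm,p,ray("top",p,.018))
for nm,col,sb in(("blue",0,(299,282,10,9)),("green",1,(299,289,10,7)),("red",2,(299,294,10,9))):
    p=cen(s,sb,col);print("side",nm,p,ray("side",p,.018))
for q in((325.5,149),(330,229),(404,228),(397,148)):print(q,ray("top",q,.304))
K,R,tt=P("top");print("topcam",-R.T@tt)
E
```

```text
grip px [365.86324786 192.48338082] [292.46966732 114.27201566] top z.313 [ 0.56497167 -0.27235772  0.314     ] side [ 0.56491037 -0.28045849  0.314     ]
red [239.68037975 251.18196203] [0.44165401 0.08369353 0.018     ]
green [244.85211268 249.1056338 ] [0.44818899 0.06678148 0.018     ]
blue [249.94527363 247.12437811] [0.45442537 0.05010519 0.018     ]
side blue [303.1799591  286.63599182] [0.4517708  0.04713902 0.018     ]
side green [304.17933131 291.92097264] [0.44574751 0.06392643 0.018     ]
side red [305.22083333 297.30333333] [0.4396932  0.08063056 0.018     ]
(325.5, 149) [ 0.68628616 -0.17493742  0.304     ]
(330, 229) [ 0.4739122  -0.17898365  0.304     ]
(404, 228) [ 0.47366584 -0.36555677  0.304     ]
(397, 148) [ 0.68529139 -0.36214409  0.304     ]
topcam [ 0.35023117 -0.06267466  1.2792131 ]
```

View pics/wrist0.png

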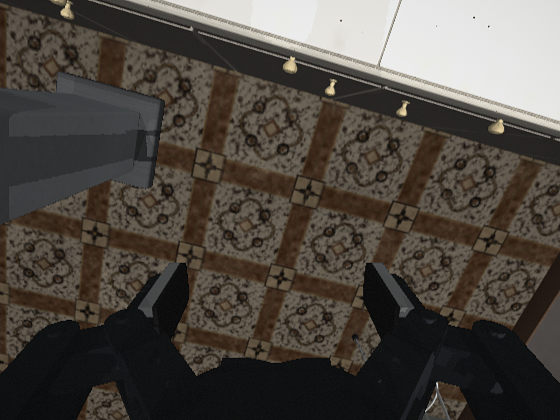

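The wrist view shows only the open fingers over the floor, with nothing near them. The grip is at about (0.565, -0.276) with the balance yaw near 0. The start key is at about (0.453, 0.049) with the timer yaw near 0.36 rad. The spacing of 36 mm from red to blue matches the spec.

First I'll raise the tool, shut the fingers and square up the yaw.

Emit:
play_rows(steps=[[0,0,-50,0,0,0.13,1],[0,0,-100,0,0,0.26,1],[0,0,-150,0,0,0.264,1],[0,0,-170,0,0,0.264,1],[0,0,-170,0,0,0.264,1]], newtons=30)

```text
clock: 0.65
position: [0.1639, -0.6051, 0.4067]
orientation: [3.132, 0.001, 0.003]
wrist_force: [0.0, 0.2, 0.7]
grip_width: 0.0123
grip_force: 0.0
```

```bash
cat >>h.py <<'E'
from scipy.spatial.transform import Rotation as Ro
def to(x,y,z,yaw):
    s=r.observe();A=Ro.from_rotvec(s["orientation"]);p=np.array(s["position"])
    B=Ro.from_matrix([[np.cos(yaw),np.sin(yaw),0],[np.sin(yaw),-np.cos(yaw),0],[0,0,-1]])
    print("at",p.round(4),"clock",round(float(s["clock"]),2),"w",round(float(s["grip_width"]),4),"F",np.round(s["wrist_force"],2))
    print("mm",(A.inv().apply(np.array([x,y,z])-p)*1e3).round(1),"turn",(A.inv()*B).as_rotvec().round(4))
E
python3 -c "
from h import *
to(.61,-.276,.40,0)"
```

```text
at [ 0.1639 -0.6051  0.4067] clock 0.65 w 0.0123 F [0.04 0.17 0.68]
mm [ 446.3 -328.8    4.5] turn [ 0.0093 -0.0018  0.0009]
```

Emit:
play_rows(steps=[[45,-33,0,0,0,0,1],[90,-66,0,0,0,0,1],[135,-99,0,0,0,0,1],[180,-132,0,0,0,0,1],[225,-166,0,0,0,0,1],[270,-199,0,0,0,0,1],[315,-232,0,0,0,0,1],[350,-258,0,0,0,0,1]])

```text
clock: 1.45
position: [0.486, -0.3636, 0.3984]
orientation: [-3.139, -0.001, 0.005]
wrist_force: [-0.5, -1.0, 0.8]
grip_width: 0.0
grip_force: 0.0
```

```bash
python3 -c "
from h import *
to(.61,-.276,.34,0)"
```

```text
at [ 0.486  -0.3636  0.3984] clock 1.45 w 0.0 F [-0.5  -0.98  0.84]
mm [124.3 -87.3  58.3] turn [-0.0026  0.0032  0.0008]
```

Emit:
play_rows(steps=[[40,-29,0,0,0,0,1],[80,-58,0,0,0,0,1],[96,-69,20,0,0,0,1],[96,-69,50,0,0,0,1],[96,-69,60,0,0,0,1],[96,-69,60,0,0,0,1],[96,-69,60,0,0,0,1]])

```text
clock: 2.15
position: [0.5808, -0.2971, 0.3411]
orientation: [-3.141, 0.0, 0.001]
wrist_force: [-0.0, -0.1, 0.7]
grip_width: -0.0001
grip_force: 0.0
```

```bash
python3 - <<'E'
from h import *
to(.605,-.276,.311,0)
t=r.capture("top");s=r.capture("side");w=r.capture("wrist")
z=lambda im,x,y,w,h:cv2.resize(im[y:y+h,x:x+w],(400,300),interpolation=cv2.INTER_CUBIC)
o=np.vstack([np.hstack([z(t,310,130,120,90),z(s,230,80,120,90)]),np.hstack([cv2.resize(w,(400,300)),z(w,180,240,200,150)])])
cv2.imwrite("pics/a.png",o)
E
```

```text
at [ 0.5808 -0.2971  0.3411] clock 2.15 w -0.0001 F [-0.01 -0.09  0.7 ]
mm [ 24.2 -21.1  30.1] turn [-0.0003  0.0006 -0.0001]
```

View pics/a.png

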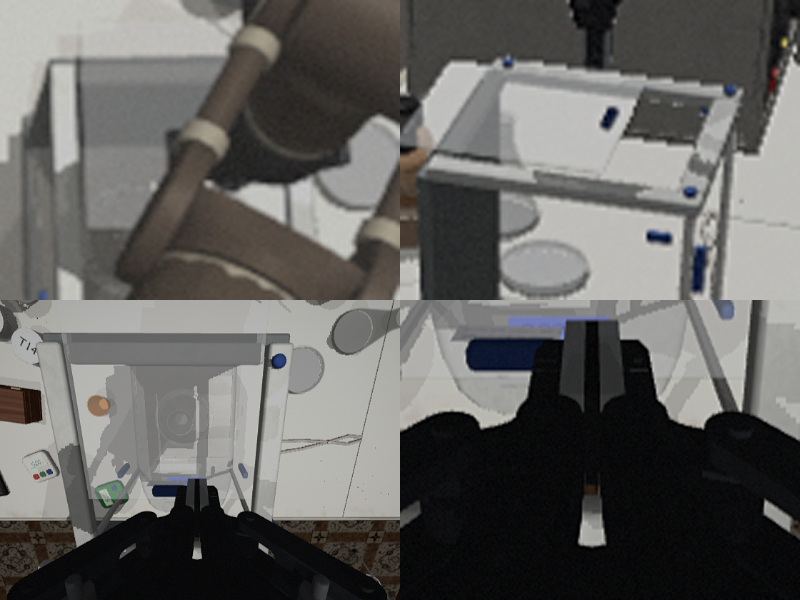

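In the wrist view the bar's left end is at about (213,260–275) and the fingertips are to its right, still about 20 mm too far in -y. The side view shows the tip clear above the glass. I'll cross-check the bar position with the wrist camera.

```bash
cat >>h.py <<'E'
def wray(uv,z,pos,rv):
    c=r.get_calibration("wrist");M=np.array(c["mount"]);R=Ro.from_rotvec(rv).as_matrix()
    o=R@M[:3,3]+pos;d=R@M[:3,:3]@np.linalg.solve(np.array(c["intrinsics"]),[uv[0],uv[1],1.])
    return o+d*(z-o[2])/d[2]
def proj(n,X):
    K,R,t=P(n);q=K@(R@np.array(X)+t);return q[:2]/q[2]
E
python3 - <<'E'
from h import *
p=np.array([.5808,-.2971,.3411]);rv=[-3.141,0,.001]
for uv in((213,260),(213,268),(213,275)):print(uv,wray(uv,.317,p,rv),wray(uv,.307,p,rv))
print("tip side",proj("side",p),"grip side",proj("side",[.565,-.276,.313]))
to(.605,-.276,.311,0)
E
```

```text
(213, 260) [ 0.57004374 -0.25810451  0.317     ] [ 0.56482172 -0.25580198  0.307     ]
(213, 268) [ 0.56454654 -0.25775964  0.317     ] [ 0.55899499 -0.25543643  0.307     ]
(213, 275) [ 0.55965475 -0.25745274  0.317     ] [ 0.55380994 -0.25511114  0.307     ]
tip side [288.43780053 101.60557878] grip side [292.05237499 115.34600209]
at [ 0.5816 -0.2976  0.3433] clock 2.3 w -0.0 F [-0.04 -0.28  0.49]
mm [ 23.3 -21.7  32.3] turn [ 0.0017 -0.0028 -0.0003]
```

Bar centre is (0.565, -0.273), and all three cameras agree. I'll move behind it.

Emit:
play_rows(steps=[[12,-12,0,0,0,0,1],[24,-25,0,0,0,0,1],[24,-25,0,0,0,0,1],[24,-25,0,0,0,0,1]])

```text
clock: 2.7
position: [0.6059, -0.2706, 0.3413]
orientation: [3.141, 0.004, -0.0]
wrist_force: [0.9, 0.5, 1.4]
grip_width: 0.0001
grip_force: 0.0
```

```bash
python3 -c "
from h import *
to(.605,-.273,.311,0)"
```

```text
at [ 0.6059 -0.2706  0.3413] clock 2.7 w 0.0001 F [0.89 0.46 1.36]
mm [-0.9  2.4 30.3] turn [0.0003 0.0002 0.0028]
```

Emit:
play_rows(steps=[[0,1,10,0,0,0.003,1],[0,2,18,0,0,0.003,1],[0,2,23,0,0,0.003,1],[0,2,26,0,0,0.003,1],[0,2,28,0,0,0.003,1],[0,2,29,0,0,0.003,1],[0,2,29,0,0,0.003,1],[0,2,29,0,0,0.003,1]])

```text
clock: 3.5
position: [0.6054, -0.2737, 0.3127]
orientation: [3.141, -0.004, 0.001]
wrist_force: [-0.7, 0.9, -0.0]
grip_width: 0.0001
grip_force: 0.0
```

Emit:
play_rows(steps=[[-3,0,1,0,0,0,1],[-7,0,1,0,0,0,1],[-11,0,1,0,0,0,1],[-15,0,1,0,0,0,1],[-18,0,1,0,0,0,1],[-20,0,1,0,0,0,1],[-22,0,1,0,0,0,1],[-24,0,1,0,0,0,1]])

```text
clock: 4.3
position: [0.5812, -0.2735, 0.3113]
orientation: [3.142, -0.003, 0.0]
wrist_force: [-0.3, 0.0, -0.2]
grip_width: 0.0
grip_force: 0.0
```

Emit:
play_rows(steps=[[-2,0,0,0,0,0,1],[-4,0,0,0,0,0,1],[-6,0,0,0,0,0,1],[-8,0,0,0,0,0,1],[-10,0,0,0,0,0,1],[-12,0,0,0,0,0,1],[-14,0,0,0,0,0,1],[-16,0,0,0,0,0,1]])

```text
clock: 5.1
position: [0.5651, -0.2735, 0.3113]
orientation: [-3.142, 0.004, -0.0]
wrist_force: [2.6, 0.3, -0.4]
grip_width: 0.0002
grip_force: 0.9
```

```bash
python3 - <<'E'
from h import *
to(.56,-.273,.311,0)
s=r.capture("side");p=cen(s,(275,100,40,45),0);print(p,ray("side",p,.314))
w=r.capture("wrist")
z=lambda im,x,y,w,h:cv2.resize(im[y:y+h,x:x+w],(400,300),interpolation=cv2.INTER_CUBIC)
cv2.imwrite("pics/b.png",np.hstack([z(s,230,80,120,90),z(w,180,240,200,150)]))
E
```

```text
at [ 0.5651 -0.2735  0.3113] clock 5.1 w 0.0002 F [ 2.61  0.26 -0.43]
mm [-5.1 -0.5  0.3] turn [-0.     -0.0001 -0.0022]
[297.75833333 115.26666667] [ 0.5500803  -0.27881569  0.314     ]
```

View pics/b.png

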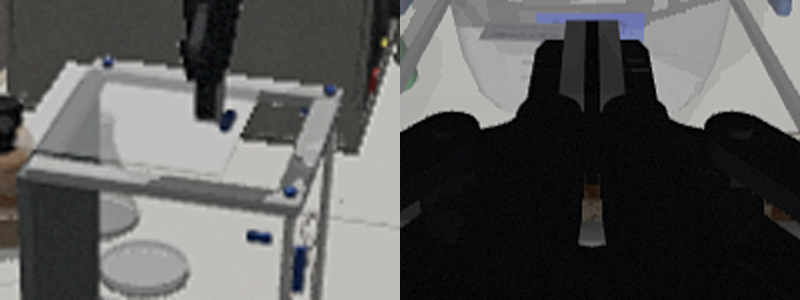

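The tips are behind the bar and the roof is moving, with about 2.6 N in x. I'll keep pushing.

Emit:
play_rows(steps=[[-2,0,0,0,0,0,1],[-4,0,0,0,0,0,1],[-6,0,0,0,0,0,1],[-8,0,0,0,0,0,1],[-10,0,0,0,0,0,1],[-12,0,0,0,0,0,1],[-14,0,0,0,0,0,1],[-16,0,0,0,0,0,1]])

```text
clock: 6.0
position: [0.5491, -0.2734, 0.3113]
orientation: [-3.142, 0.003, -0.0]
wrist_force: [2.0, 0.4, -1.2]
grip_width: 0.0001
grip_force: 0.9
```

Emit:
play_rows(steps=[[-1.5,0,0,0,0,0,1],[-3,0,0,0,0,0,1],[-4.5,0,0,0,0,0,1],[-6,0,0,0,0,0,1],[-7.5,0,0,0,0,0,1],[-9,0,0,0,0,0,1],[-10.5,0,0,0,0,0,1],[-12,0,0,0,0,0,1]])

```text
clock: 6.8
position: [0.5372, -0.2734, 0.3113]
orientation: [-3.142, 0.003, -0.0]
wrist_force: [0.9, 0.4, 0.1]
grip_width: 0.0002
grip_force: 0.9
```

```bash
python3 - <<'E'
from h import *
to(.51,-.273,.311,0)
s=r.capture("side");cv2.imwrite("pics/c.png",cv2.resize(s[80:170,230:350],(800,600),interpolation=cv2.INTER_CUBIC))
E
```

```text
at [ 0.5372 -0.2734  0.3113] clock 6.8 w 0.0002 F [0.9  0.35 0.13]
mm [-27.2  -0.3   0.3] turn [-0.     -0.     -0.0022]
```

View pics/c.png

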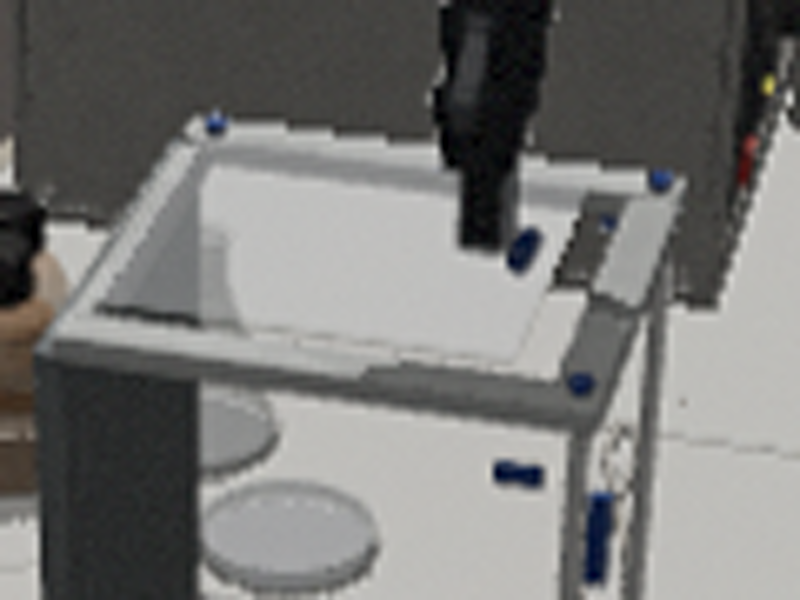

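The bar is at about (525,250) in this crop. The pane's front edge is still roughly 20–30 mm short of the front rail, so I'll continue slowly.

Emit:
play_rows(steps=[[-1.5,0,0,0,0,0,1],[-3,0,0,0,0,0,1],[-4.5,0,0,0,0,0,1],[-6,0,0,0,0,0,1],[-7.5,0,0,0,0,0,1],[-9,0,0,0,0,0,1],[-10.5,0,0,0,0,0,1],[-12,0,0,0,0,0,1]])

```text
clock: 7.65
position: [0.5286, -0.2734, 0.3115]
orientation: [3.141, -0.004, 0.014]
wrist_force: [12.0, 0.5, -5.0]
grip_width: 0.0
grip_force: 5.9
```

Emit:
play_rows(steps=[[-1.5,0,0,0,0,0,1],[-3,0,0,0,0,0,1],[-4.5,0,0,0,0,0,1],[-6,0,0,0,0,0,1]])

```text
clock: 8.05
position: [0.5283, -0.2734, 0.3119]
orientation: [3.14, -0.004, 0.036]
wrist_force: [25.0, -1.0, -10.2]
grip_width: -0.0005
grip_force: 12.3
```

Emit:
play_rows(steps=[[-1.5,0,0,0,0,0,1],[-3,0,0,0,0,0,1],[-4.5,0,0,0,0,0,1],[-6,0,0,0,0,0,1]])

```text
clock: 8.45
position: [0.528, -0.2734, 0.3122]
orientation: [3.138, -0.004, 0.058]
wrist_force: [38.5, -1.6, -16.9]
grip_width: -0.0002
grip_force: 18.8
```

That's a hard stop at x≈0.528, and the force climbed further than I wanted, so I'm backing off now.

Emit:
play_rows(steps=[[6,0,0,0,0,0,1],[12,0,0,0,0,0,1],[18,0,0,0,0,0,1],[24,0,0,0,0,0,1],[30,0,0,0,0,0,1],[36,0,0,0,0,0,1],[36,0,-20,0,0,0,1],[36,0,-50,0,0,0,1]])

```text
clock: 9.25
position: [0.548, -0.2728, 0.3589]
orientation: [-3.139, 0.004, 0.009]
wrist_force: [-0.8, 0.1, -0.8]
grip_width: 0.0003
grip_force: 0.0
```

```bash
python3 - <<'E'
from h import *
to(.453,.049,.1,.362)
s=r.capture("side");z=lambda im,x,y,w,h:cv2.resize(im[y:y+h,x:x+w],(400,300),interpolation=cv2.INTER_CUBIC)
w=r.capture("wrist");t=r.capture("top")
cv2.imwrite("pics/d.png",np.vstack([np.hstack([z(s,230,80,120,90),z(s,270,95,80,60)]),np.hstack([z(w,180,200,240,180),z(t,310,140,120,90)])]))
E
```

```text
at [ 0.548  -0.2728  0.3589] clock 9.25 w 0.0003 F [-0.76  0.08 -0.82]
mm [ -94.3 -320.8  260.4] turn [-0.004   0.0051 -0.3643]
```

View pics/d.png

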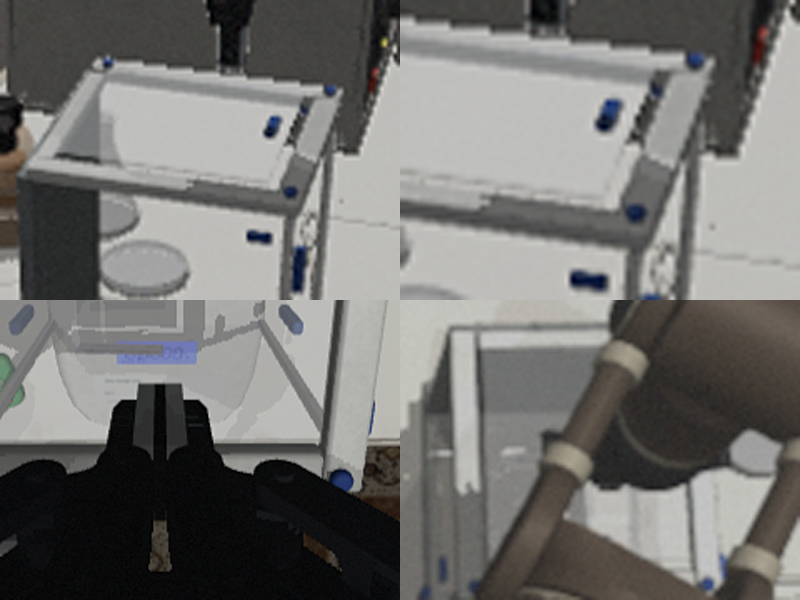

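The roof stopped dead, and the bar is now at about side (311.6,118). A thin dark strip remains between the pane and the front rail around crop (650,110), so I'll check from above with the wrist camera before pressing any key.

Emit:
play_rows(steps=[[0,0,-50,0,0,0,1],[-20,-20,-90,0,0,0,1],[-50,-55,-120,0,0,0,1],[-80,-90,-140,0,0,0,1],[-85,-105,-140,0,0,0,1],[-85,-105,-140,0,0,0,1],[-85,-105,-140,0,0,0,1]])

```text
clock: 10.1
position: [0.4645, -0.1683, 0.4998]
orientation: [3.142, -0.003, -0.002]
wrist_force: [0.2, -0.1, 0.0]
grip_width: -0.0001
grip_force: 0.0
```

```bash
python3 - <<'E'
from h import *
to(.453,.049,.1,.362)
s=r.observe();w=r.capture("wrist");t=r.capture("top");sd=r.capture("side")
np.savez("w.npz",w=w,p=s["position"],o=s["orientation"])
cv2.imwrite("pics/w_raw.png",w);cv2.imwrite("pics/t2.png",t);cv2.imwrite("pics/s2.png",sd)
K=lambda a,n:cv2.resize(a,n,interpolation=cv2.INTER_CUBIC)
# bar px prediction
c=r.get_calibration("wrist");M=np.array(c["mount"]);T=np.eye(4);T[:3,:3]=Ro.from_rotvec(s["orientation"]).as_matrix();T[:3,3]=s["position"]
def wp(X):
    q=np.linalg.inv(T@M)@np.r_[X,1];q=np.array(c["intrinsics"])@q[:3];return q[:2]/q[2]
u=wp([.51,-.273,.31]);print("bar pred",u)
x0=int(np.clip(u[0]-100,0,360));y0=int(np.clip(u[1]-75,0,270));print(x0,y0)
cv2.imwrite("pics/e.png",K(w[y0:y0+150,x0:x0+200],(800,600)))
E
```

```text
at [ 0.4645 -0.1683  0.4998] clock 10.1 w -0.0001 F [ 0.19 -0.1   0.02]
mm [ -11.3 -217.3  399.8] turn [-2.000e-04  1.500e-03 -3.637e-01]
bar pred [373.16059978 140.56106945]
273 65
```

View pics/e.png

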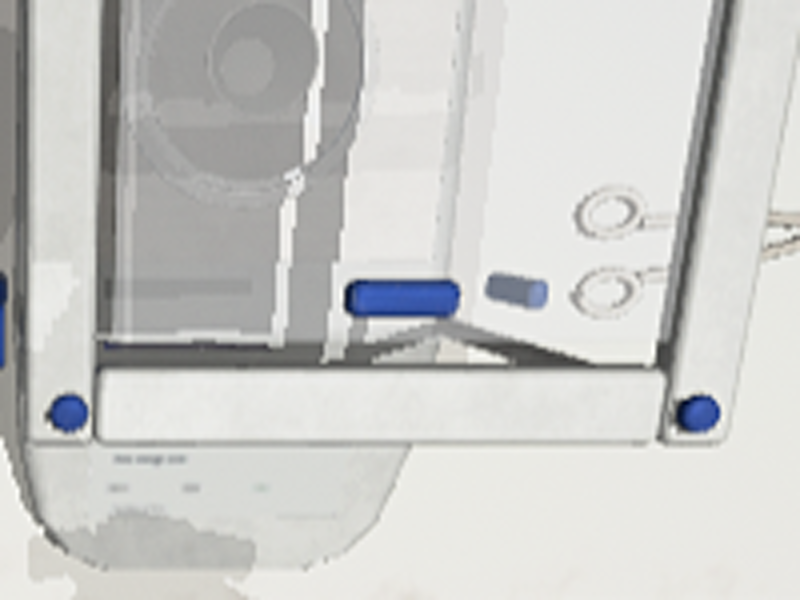

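The wrist view shows the bar at raw (373.5,140), the pane's front edge at row 151 and the front rail from row 156 to 176. So the pane lies parallel to the rail with a sliver of a few mm between them. I'll measure that gap before trusting it, and refine the timer position from the same picture.

```bash
python3 - <<'E'
from h import *
d=np.load("w.npz");w=d["w"];p,o=d["p"],d["o"]
for n,v,z in(("bar",140,.317),("pane edge",151.25,.305),("rail in",156.25,.304),("rail out",175.75,.304)):print(n,wray((373.5,v),z,p,o).round(4))
for n,u in(("railL out",280),("railL in",297),("railR in",439),("railR out",455)):print(n,wray((u,168),.304,p,o).round(4))
# row brightness profile, two columns left of bar, full height
for u in(320,345,400,425):print(u,[int(x) for x in w[0:160:1,u-2:u+3].mean((1,2))][130:160])
c=r.get_calibration("wrist");M=np.array(c["mount"]);T=np.eye(4);T[:3,:3]=Ro.from_rotvec(o).as_matrix();T[:3,3]=p
q=np.linalg.inv(T@M)@[.453,.049,.018,1];q=np.array(c["intrinsics"])@q[:3];q=q[:2]/q[2];print("key pred",q)
h=cv2.cvtColor(w,cv2.COLOR_BGR2HSV);x,y=int(q[0]),int(q[1]);B=[max(x-30,0),max(y-30,0)]
sub=h[B[1]:y+30,B[0]:x+30]
for n,lo,hi in(("blue",105,130),("green",45,85),("red",0,10),("red2",170,180)):
    m=((sub[...,0]>=lo)&(sub[...,0]<=hi)&(sub[...,1]>90)).astype("uint8");k,_,st,ce=cv2.connectedComponentsWithStats(m)
    for i in range(1,k):
        if st[i,4]>8:
            uv=ce[i]+B;print(n,st[i,4],uv.round(1),wray(uv,.018,p,o).round(4))
E
```

```text
bar [ 0.5112 -0.2711  0.317 ]
pane edge [ 0.4979 -0.2761  0.305 ]
rail in [ 0.4923 -0.2769  0.304 ]
rail out [ 0.4702 -0.2791  0.304 ]
railL out [ 0.4793 -0.1728  0.304 ]
railL in [ 0.4792 -0.1919  0.304 ]
railR in [ 0.479  -0.3521  0.304 ]
railR out [ 0.4789 -0.3701  0.304 ]
320 [168, 168, 168, 169, 165, 157, 157, 156, 161, 169, 168, 168, 169, 168, 168, 168, 166, 186, 216, 202, 146, 76, 92, 102, 102, 94, 98, 162, 220, 231]
345 [199, 200, 190, 191, 191, 191, 192, 191, 192, 192, 191, 191, 191, 191, 192, 192, 188, 177, 177, 171, 145, 114, 103, 105, 106, 94, 95, 162, 220, 231]
400 [233, 233, 232, 198, 131, 123, 123, 124, 123, 121, 150, 211, 236, 233, 233, 233, 233, 233, 224, 178, 114, 71, 80, 84, 126, 146, 105, 148, 206, 223]
425 [233, 221, 201, 223, 212, 215, 233, 233, 233, 233, 221, 203, 218, 221, 218, 233, 232, 232, 233, 230, 229, 231, 231, 232, 235, 207, 104, 152, 210, 225]
key pred [170.0747778  155.68605342]
blue 27 [169.6 156.4] [0.4515 0.0502 0.018 ]
green 24 [161.7 159.2] [0.4457 0.0671 0.018 ]
red 32 [154.  162.5] [0.439  0.0838 0.018 ]
```

The gap is about 5 mm with a similar clearance at the side rails, and the roof held against a clear hard stop at 25 N and 38 N. I take it as fully shut. The key averages (0.4525, 0.049) across the three cameras, with the timer yaw at 0.36. The shut tips are about 15 mm wide along tool y, so I'll line tool y up with the key row and bias 2.5 mm to the right.

Emit:
play_rows(steps=[[-3,-45,0,0,0,-0.1,1],[-6,-90,20,0,0,-0.2,1],[-9,-130,60,0,0,-0.3,1],[-11,-165,100,0,0,-0.362,1],[-11,-200,135,0,0,-0.362,1],[-11,-214,175,0,0,-0.362,1],[-11,-214,220,0,0,-0.362,1],[-11,-214,265,0,0,-0.362,1]])

```text
clock: 11.05
position: [0.4538, 0.0461, 0.2334]
orientation: [-3.091, -0.564, 0.002]
wrist_force: [0.9, 0.3, -0.7]
grip_width: 0.0003
grip_force: 0.0
```

```bash
python3 - <<'E'
from h import *
s=r.observe();p,o=s["position"],s["orientation"];w=r.capture("wrist")
to(.4534,.0467,.08,.36)
h=cv2.cvtColor(w,cv2.COLOR_BGR2HSV)
for n,lo,hi in(("blue",105,130),("green",45,85),("red",0,8)):
    m=((h[...,0]>=lo)&(h[...,0]<=hi)&(h[...,1]>100)&(h[...,2]>50)).astype("uint8");k,_,st,ce=cv2.connectedComponentsWithStats(m)
    for i in range(1,k):
        X=wray(ce[i],.018,p,o)
        if st[i,4]>15 and np.hypot(X[0]-.4525,X[1]-.049)<.06:print(n,st[i,4],ce[i].round(1),X.round(4))
cv2.imwrite("pics/f_raw.png",w)
E
```

```text
at [0.4476 0.0457 0.2253] clock 11.1 w 0.0002 F [-3.86 -0.44 -4.79]
mm [  8.1   1.9 145.1] turn [-0.0057  0.0163  0.0001]
blue 90 [272.5 177.8] [0.4517 0.0504 0.018 ]
green 65 [257.  177.2] [0.4457 0.0681 0.018 ]
red 95 [242.5 177.5] [0.4393 0.0843 0.018 ]
```

Emit:
play_rows(steps=[[0,0,40,0,0,0,1],[0,0,80,0,0,0,1],[0,0,115,0,0,0,1],[0,0,140,0,0,0,1],[0,0,150,0,0,0,1],[0,0,150,0,0,0,1],[0,0,150,0,0,0,1],[0,0,150,0,0,0,1]])

```text
clock: 11.9
position: [0.4559, 0.0457, 0.088]
orientation: [3.09, 0.562, 0.005]
wrist_force: [0.1, -0.1, 0.4]
grip_width: 0.0
grip_force: 0.0
```

```bash
python3 - <<'E'
from h import *
s=r.observe();p,o=s["position"],s["orientation"];w=r.capture("wrist")
to(.4527,.0474,.03,.355)
h=cv2.cvtColor(w,cv2.COLOR_BGR2HSV)
for n,lo,hi in(("blue",105,130),("green",45,85),("red",0,8)):
    m=((h[...,0]>=lo)&(h[...,0]<=hi)&(h[...,1]>100)&(h[...,2]>50)).astype("uint8");k,_,st,ce=cv2.connectedComponentsWithStats(m)
    for i in range(1,k):
        X=wray(ce[i],.018,p,o)
        if st[i,4]>15 and np.hypot(X[0]-.4525,X[1]-.049)<.06:print(n,st[i],ce[i].round(1),X.round(4))
cv2.imwrite("pics/g.png",cv2.resize(w[150:360,130:410],(800,600),interpolation=cv2.INTER_CUBIC))
E
```

```text
at [0.4557 0.0457 0.088 ] clock 11.95 w 0.0001 F [ 0.62 -0.08 -0.07]
mm [-2.4 -2.7 58. ] turn [ 0.0012 -0.0033  0.0047]
blue [261 215  16  15 190] [268.3 221.9] [0.4514 0.0508 0.018 ]
green [237 215  14  14 172] [243.2 221.4] [0.4451 0.0685 0.018 ]
red [212 214  18  15 241] [220.7 221. ] [0.4395 0.0844 0.018 ]
```

View pics/g.png

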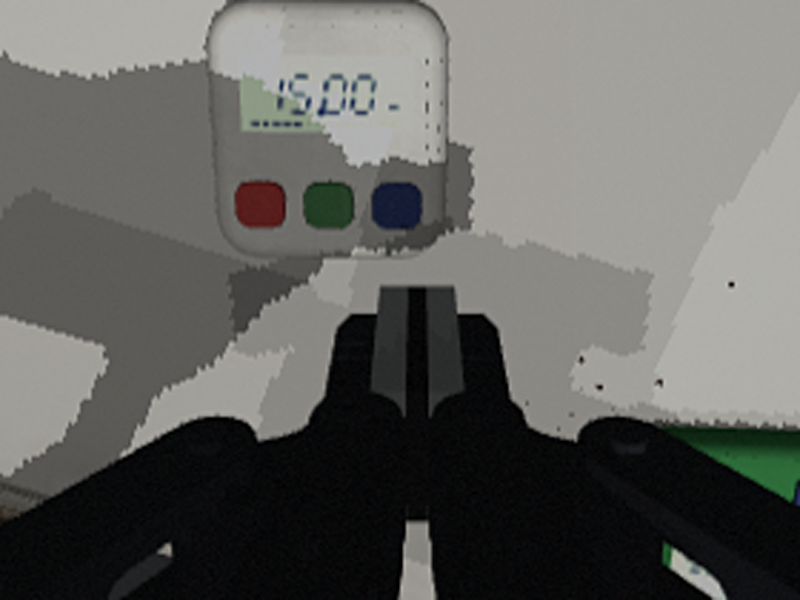

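Aligned view: the key row is level in the image, with the blue key at (397,205) in the crop. The tips are about 13 mm wide, in line with it and slightly to its right. I'll descend to 10 mm above the key.

Emit:
play_rows(steps=[[-1,-1.5,20,0,0,0,1],[-2,-3,40,0,0,0,1],[-2,-3,50,0,0,0,1],[-2,-3,56,0,0,0,1],[-2,-3,59,0,0,0,1],[-2,-3,60,0,0,0,1],[-2,-3,60,0,0,0,1],[-2,-3,60,0,0,0,1]])

```text
clock: 12.75
position: [0.4517, 0.0478, 0.0268]
orientation: [3.091, 0.562, 0.002]
wrist_force: [-0.1, 1.2, -0.1]
grip_width: 0.0002
grip_force: 0.0
```

Emit:
play_rows(steps=[[0,0,1,0,0,0,1],[0,0,2,0,0,0,1],[0,0,3,0,0,0,1],[0,0,4,0,0,0,1],[0,0,5,0,0,0,1],[0,0,6,0,0,0,1],[0,0,7,0,0,0,1],[0,0,8,0,0,0,1]])

```text
clock: 13.55
position: [0.451, 0.0479, 0.0182]
orientation: [-3.091, -0.562, 0.0]
wrist_force: [-0.6, -0.7, -0.6]
grip_width: -0.0001
grip_force: 0.0
```

Emit:
play_rows(steps=[[0,0,0.5,0,0,0,1],[0,0,1,0,0,0,1],[0,0,1.5,0,0,0,1],[0,0,2,0,0,0,1]])

```text
clock: 13.95
position: [0.451, 0.0478, 0.0166]
orientation: [-3.091, -0.562, 0.001]
wrist_force: [-3.2, 0.6, 9.9]
grip_width: -0.0003
grip_force: 4.9
```

The key is fully down: 9.9 N with the tip at 16.6 mm. I'll hold briefly, then withdraw.

Emit:
play_rows(steps=[[0,0,0.3,0,0,0,1],[0,0,0.3,0,0,0,1],[0,0,-1,0,0,0,1],[0,0,-3,0,0,0,1],[0,0,-8,0,0,0,1],[0,0,-30,0,0,0,1],[0,0,-70,0,0,0,1],[0,0,-110,0,0,0,1]])

```text
clock: 14.75
position: [0.4501, 0.0478, 0.1268]
orientation: [-3.091, -0.562, 0.003]
wrist_force: [1.3, 0.1, 0.0]
grip_width: -0.0001
grip_force: 0.0
```

Emit:
play_rows(steps=[[0,0,-40,0,0,0,1],[0,0,-60,0,0,0,1],[0,0,-60,0,0,0,1],[0,0,-60,0,0,0,1],[0,0,-60,0,0,0,1]])

```text
clock: 15.25
position: [0.4495, 0.0478, 0.1845]
orientation: [-3.09, -0.562, 0.005]
wrist_force: [-0.1, 0.3, -0.0]
grip_width: -0.0002
grip_force: 0.0
```

```bash
python3 - <<'E'
from h import *
s=r.observe();p,o=s["position"],s["orientation"];w=r.capture("wrist");t=r.capture("side")
h=cv2.cvtColor(w,cv2.COLOR_BGR2HSV)
for n,lo,hi in(("blue",105,130),("green",45,85),("red",0,8)):
    m=((h[...,0]>=lo)&(h[...,0]<=hi)&(h[...,1]>100)&(h[...,2]>50)).astype("uint8");k,_,st,ce=cv2.connectedComponentsWithStats(m)
    for i in range(1,k):
        X=wray(ce[i],.018,p,o)
        if st[i,4]>15 and np.hypot(X[0]-.4525,X[1]-.049)<.06:print(n,st[i,4],X.round(4))
a=cv2.imread("pics/s2.png")
print("roof grip before/now",cen(a,(303,108,16,14),0),cen(t,(303,108,16,14),0),s["clock"],np.round(s["wrist_force"],1),np.round(p,3))
E
```

```text
blue 120 [0.4517 0.0508 0.018 ]
green 101 [0.4455 0.0678 0.018 ]
red 126 [0.4393 0.0844 0.018 ]
roof grip before/now [311.39106145 116.7839851 ] [nan nan] 15.25 [-0.1  0.3 -0. ] [0.45  0.048 0.185]h.py:12: RuntimeWarning: invalid value encountered in divide
  v,u=np.mgrid[y:y+h,x:x+w];return np.array([(ex*u).sum(),(ex*v).sum()])/ex.sum()
```

The timer hasn't moved and the arm is clear. The side camera's view of the roof grip is blocked by the arm, but nothing has touched the roof since I let it go. Handing in.

```bash
python3 -c "
from station import r
print(r.sign_off())"
```

```text
the job is handed in; nothing more can be done
None
```

I pushed the roof to its hard stop, pressed the right-hand key fully down, withdrew and handed in at about 15 s. Two things are unconfirmed: the wrist force peaked near 40 N at the stop (38.5 N along x, about 42 N in total), and the roof counts as shut on the strength of that stop, with about 5 mm still visible between pane and front rail.

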